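# Fetch the valve from behind the reagent containers

## Task

Weigh the small steel valve that lies behind the three containers in the white spill tray: first stand all three containers on the black rubber mat, then set the valve upright on the middle of the balance's pan, and only then put each container back in the tray on the very spot where it stood at the start. Keep the containers upright all the time, and leave the beaker and the wrench alone.

Things in the scene. Friction and masses are not known exactly. Their poses are not given: they have to be found in the camera images.
- jar_mid (a point): Round white wide-neck jar with a broad grey screw lid, 80 high; body dia 50 up to 60 above its base, lid dia 47 above that; about 0.18 kg. The point is on its axis half-way up (40 above its base); z up. Free-standing. Where it stands at the start is where it must go back to.
- bottle_mid (a point): Round amber glass bottle, 90 high; straight body dia 48 up to 58 above its base, then a cone to a neck and a black cap dia 28; about 0.22 kg. The point is on its axis half-way up (45 above its base); z up. Where it stands at the start is where it must go back to.
- flask_mid (a point): Square white plastic bottle, 84 high; straight body 46 x 46 up to 60 above its base, then a neck and a grey cap dia 32; about 0.16 kg. The point is on its axis half-way up (42 above its base); x and y are square to its sides, z up. It stands nearly square to the tray. Where it stands at the start is where it must go back to.
- valve_mid (a point): Small steel ball valve: block 34 (x) x 28 (y) x 28 high, a brass port dia 18 sticking out 14 at each x end (62 long in all), black lever bar 34 x 9 on top, 38 high in all; about 0.2 kg. Grip it across y. The point is at the centre of the block, 14 above its underside; z up. It lies behind the three containers, ports roughly along the tray's y.
- tray: White plastic spill tray, fixed, 180 (x) x 250 (y), rim 18 high, wall 4, floor 4 thick (its upper face 4 above the origin). Origin: centre of its underside. The three containers stand in one row along its y, about 76 apart, about 37 from its centre on the -x side (nearer the robot); the valve lies about 36 from its centre on the +x side. About 25 is free between a container's side and the valve.
- mat: Black rubber mat, fixed, the side area: 240 (x) x 120 (y), 3 thick. Origin: centre of its underside. It lies to the left or to the right of the tray; the balance on the other side.
- pan_centre (a point): Centre of the upper face of the steel pan of a grey laboratory balance, fixed; pan 140 x 140, its face 59 above the bench, a thin circle dia 66 marks its middle; z up. The housing is 220 x 170 under it, 48 high.
- beaker: Bystander: glass beaker dia 70, 90 high, beyond the tray. Origin: centre of its underside. Not to be moved.
- wrench: Bystander: steel wrench 170 long lying beyond the tray. Origin at the middle of its underside. Not to be moved.
There are look-alikes about, which are no part of the job. What is shaped like the part that bears valve_mid but orange or purple is not meant.

How it is judged:
On the way, in this order (a step that is already met when the one before it is completed fails the run):
1. all three containers stand upright and released on the mat, the valve still in the tray where it lay (within 30 mm) (x of jar_mid in the frame of mat between -0.12 and 0.12 m and y of jar_mid in the frame of mat between -0.06 and 0.06 m and z of jar_mid in the frame of mat below 0.051 m and angle between each of jar_mid, bottle_mid, flask_mid's own z axis and vertical below 0.15 rad and linear speed of each of jar, bottle, flask below 0.03 m/s and contact force between the fingers and jar below 0.3 N and x of bottle_mid in the frame of mat between -0.12 and 0.12 m and y of bottle_mid in the frame of mat between -0.06 and 0.06 m and z of bottle_mid in the frame of mat below 0.056 m and contact force between the fingers and bottle below 0.3 N and x of flask_mid in the frame of mat between -0.12 and 0.12 m and y of flask_mid in the frame of mat between -0.06 and 0.06 m and z of flask_mid in the frame of mat below 0.053 m and contact force between the fingers and flask below 0.3 N and distance of valve_mid from where it was at the start of the episode below 0.03 m), for 0.2 s.
2. the valve sits upright and released on the middle of the pan (within 15 mm), all three containers still on the mat (horizontal distance between valve_mid and pan_centre below 0.015 m and z of valve_mid in the frame of pan_centre between 0.006 and 0.022 m and angle between each of valve_mid, jar_mid, bottle_mid, flask_mid's own z axis and vertical below 0.15 rad and linear speed of each of valve, jar, bottle, flask below 0.03 m/s and contact force between the fingers and valve below 0.3 N and x of jar_mid in the frame of mat between -0.12 and 0.12 m and y of jar_mid in the frame of mat between -0.06 and 0.06 m and z of jar_mid in the frame of mat below 0.051 m and contact force between the fingers and jar below 0.3 N and x of bottle_mid in the frame of mat between -0.12 and 0.12 m and y of bottle_mid in the frame of mat between -0.06 and 0.06 m and z of bottle_mid in the frame of mat below 0.056 m and contact force between the fingers and bottle below 0.3 N and x of flask_mid in the frame of mat between -0.12 and 0.12 m and y of flask_mid in the frame of mat between -0.06 and 0.06 m and z of flask_mid in the frame of mat below 0.053 m and contact force between the fingers and flask below 0.3 N), for 0.2 s.
At the end, for the whole second after the job is handed in: The valve rests upright on the pan within 15 mm of its centre; each container stands upright within 15 mm of where it stood at the start; all released and at rest (horizontal distance between valve_mid and pan_centre below 0.015 m and z of valve_mid in the frame of pan_centre between 0.006 and 0.022 m and angle between each of valve_mid, jar_mid, bottle_mid, flask_mid's own z axis and vertical below 0.15 rad and linear speed of each of valve, jar, bottle, flask below 0.03 m/s and contact force between the fingers and valve below 0.3 N and distance of each of jar_mid, bottle_mid, flask_mid from where it was at the start of the episode below 0.015 m and contact force between the fingers and jar below 0.3 N and contact force between the fingers and bottle below 0.3 N and contact force between the fingers and flask below 0.3 N); the robot touches nothing.
It fails at once if a container is tipped over (more than 35 degrees) (angle between any of jar_mid, bottle_mid, flask_mid's own z axis and vertical above 0.61 rad).
It fails at once if the beaker or the wrench is moved by more than 20 mm (distance of any of beaker, wrench from where it was at the start of the episode above 0.02 m).
It also fails if it takes over 131 s, if anything falls off the work surface, if the arm or the gripper's body presses on something with over 40 N, if the wrist force passes 120 N, or if a joint passes its speed limit or range.

## Robot

A 7-joint arm with a two-finger parallel gripper is mounted at the origin on the work surface. World frame = base frame: x ahead of the robot, y to its left, z up, the work surface at z = 0. Lengths are in m, angles in rad, forces in N, time in s.
With the tool pointing down it reaches from about 0.425 to 0.875 m from the base axis. Payload 8.4 kg.
Tool frame: the origin (TCP) lies midway between the tips of the shut fingers; the grasp point (between the pads) lies 19 mm behind it (env.hold_point_z is the distance from the TCP to the grasp point, in m); z points along the fingers, y is the line along which they close (so a half turn about z gives the same grasp; the last joint's range is limited). The gripper opens to 87 mm and grips with 3 to 60 N. Pads are 19 mm wide; open, the fingers measure 117 mm over their backs; the gripper's body (75 mm by 190 mm) begins 51 mm behind the grasp point.
Start: joints at [1.216, 0.333, 0.04, 1.465, -0.013, 1.343, -0.059], TCP at [0.164, -0.629, 0.223] pointing down, gripper open.
Joint ranges: [-2.58, 2.58], [-0.38, 2.09], [-1.3, 1.39], [0.25, 2.4], [-1.5, 4.64], [0.08, 2.09], [-2.65, 2.65]. Speed limits (rad/s): [2.22, 2.22, 2.79, 2.79, 3.14, 3.14, 3.14].

## Interface

Orientations are given as a unit quaternion [w, x, y, z].
In Python, from cell import env, viewer, workorder gives the robot as it stands. The module is installed in compiled form; this text tells all that it offers.
- The arm moves only by the tool arm_command, never from a script. Its argument "commands" is a list of rows, each a list of 3 entries, a list of its own where there are three numbers: the shift along the world's x, y, z normalised to -1 to 1, where 1 is 300 mm, then the turn, a rotation vector about the world's x, y, z normalised to -1 to 1, where 1 is pi rad, then the closure in counts, from 0 (fully open) to 255 (shut). In form: [[[x, y, z], [wx, wy, wz], fingers], ...]. A call has 1 to 8 rows; each row is the pose to reach, as a shift and turn from the pose commanded when the call began, turning the shorter way round; what a row does not reach only later rows make up. A row lasts 1/12 s, in which the tool goes at most 41.7 mm and 7.16 degrees, less where a joint would pass 70% of its speed; a pose out of reach is approached as far as the arm can. A call with a number of a shift or a turn outside -1 to 1 is refused whole. A call with a gripper value outside its range is refused whole. The fingers move at their own pace and stop on an object; "grip_force" is the grip in N (left out, the last holds). Time passes only in rows, so rows that repeat a pose let the fingers close. It gives the time, the measured TCP pose, the force, the opening and the grip force at its end, in the units of the state.
- env.observe(): the state, without advancing time (a new reading comes with each control period).
- viewer.capture(name): name is "side" or "top"; returns the picture (400x640x3 uint8, red, green, blue); there is no depth.
- viewer.camera_model(name): a dict with "K" (3x3 intrinsics, pixels), "rvec" (rotation vector, rad) and "tvec" (3), from world to camera coordinates, as OpenCV has them. Camera axes: x right, y down, z forward; pixel columns grow to the right and rows downward; lengths in m; the calibration is good to about 2 mm. A picture is of the moment at which its call begins. camera_model takes no time and is no camera call.
- workorder.job_done(): hands the job in; it is judged then, once.
The state is a dict: "time_s": time; "qpos": joint angles; "dq": joint speeds; "joint_efforts": joint torques, N m; "position": TCP position; "eef_rot": TCP orientation; "force": force on the tool from outside, world axes, zero at the start; "ft_torque": the same for the moment, N m; "opening": finger opening in m; "grasp_force": force on a finger pad.
Only numpy, scipy, OpenCV 4.12 (cv2) and the standard library are available. Lean on these libraries where they do the work, as an engineer would, in place of code of your own. Each camera call takes 0.05 s, during which the arm holds its last target. There are 200 camera calls.

## Working session

There is one attempt and no reset: what is moved stays moved. The work goes in short steps, Python scripts to look and compute and a tool call to move; the robot and the scene stay as the last step left them, time stands still between calls to the robot, and variables do not carry over. Pictures are saved under pics/ and viewed, at most 14 in all, crops included, and the job is handed in when it is done.

Besides the shell and the picture viewer there is one more tool, called after "Call:" in YAML: its name, and indented under it one key for each argument. arm_command: Moves the arm, as the interface text tells. Its arguments: {"type":"object","properties":{"commands":{"type":"array","items":{"type":"array"}},"grip_force":{"type":"number"}},"required":["commands"]}

```bash
mkdir -p pics
cat > h.py <<'E'
import numpy as np, cv2
from cell import env, viewer, workorder
def cam(n):
    m=viewer.camera_model(n);K=np.array(m["K"],float);R=cv2.Rodrigues(np.array(m["rvec"],float))[0];t=np.array(m["tvec"],float).ravel()
    return K,R,t
def ray(n,u,v):
    K,R,t=cam(n);d=R.T@np.linalg.inv(K)@np.array([u,v,1.]);return -R.T@t,d/np.linalg.norm(d)
def onz(n,u,v,z):
    c,d=ray(n,u,v);return c+d*(z-c[2])/d[2]
def proj(n,p):
    K,R,t=cam(n);q=K@(R@np.asarray(p,float)+t);return q[:2]/q[2]
def tri(a,b):
    (c1,d1),(c2,d2)=a,b
    s=np.linalg.lstsq(np.c_[d1,-d2],c2-c1,rcond=None)[0]
    p,q=c1+s[0]*d1,c2+s[1]*d2
    return (p+q)/2,np.linalg.norm(p-q)
def snap(n,f):
    im=cv2.cvtColor(viewer.capture(n),cv2.COLOR_RGB2BGR);cv2.imwrite(f"pics/{f}.png",im);return im
E
python3 - <<'E'
from h import *
snap("top","top0");snap("side","side0")
for n in("top","side"):
    K,R,t=cam(n);print(n,K.round(1).tolist(),(-R.T@t).round(3),R.round(3).tolist())
print(env.observe(), env.hold_point_z)
E
```

```text
top [[512.4, 0.0, 318.0], [0.0, 512.4, 201.5], [0.0, 0.0, 1.0]] [0.494 0.013 1.185] [[-0.0, -1.0, -0.003], [-0.999, 0.0, -0.033], [0.033, 0.003, -0.999]]
side [[364.8, 0.0, 323.8], [0.0, 364.8, 206.8], [0.0, 0.0, 1.0]] [ 0.261 -0.7    0.487] [[0.929, -0.371, -0.008], [-0.185, -0.444, -0.877], [0.322, 0.816, -0.481]]
{'time_s': 0.1, 'qpos': array([ 1.21580711,  0.33384897,  0.03988054,  1.46615375, -0.01341878,
        1.34333263, -0.05849098]), 'dq': array([ 4.67581805e-04, -2.54213840e-04, -1.26654446e-03, -3.44545029e-04,
        1.36466059e-03,  3.54087536e-04, -9.37863671e-05]), 'joint_efforts': array([ 4.65443853e-03, -6.57809258e+01,  1.33980487e+00, -4.04711437e+01,
       -5.97850070e-02,  4.09391220e-02,  2.01936626e-05]), 'position': array([ 0.16432588, -0.62844698,  0.22175692]), 'eef_rot': array([-7.25855522e-04,  9.91833458e-01,  1.27537624e-01, -1.35045285e-04]), 'force': array([ 0.31671051,  0.56101708, -0.03089065]), 'ft_torque': array([-0.01718705,  0.00436166,  0.00172392]), 'grasp_force': 0.0, 'opening': 0.08736358800379887} 0.0187
```

View pics/top0.png

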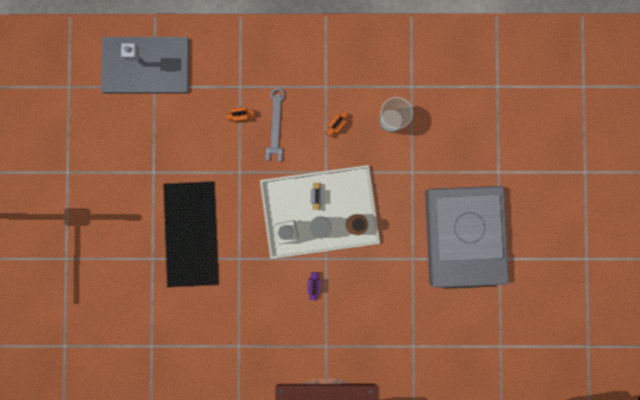

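View pics/side0.png

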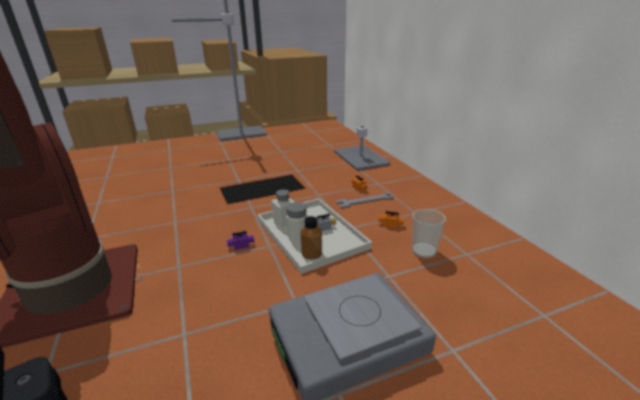

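Top view: the tray is centred near (320,212). The flask is at (287,231), the jar at (320,227) and the bottle at (357,224). The mat is at (191,234) and the pan circle at (470,228).

Valve candidates (top): steel with brass ports in the tray (317,196), orange (239,115) and (338,124), purple (315,286). The steel one fits, being grey, behind the containers and in the tray. I'll confirm it in an enlarged crop.

Run:
```python
import cv2,numpy as np
a=cv2.imread("pics/top0.png")[160:265,250:390];b=cv2.imread("pics/side0.png")[180:275,250:380]
a=cv2.resize(a,(800,600),interpolation=cv2.INTER_CUBIC);b=cv2.resize(b,(800,585),interpolation=cv2.INTER_CUBIC)
cv2.imwrite("pics/c1.png",a);cv2.imwrite("pics/c2.png",b)
```

```text
(no output)
```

View pics/c1.png

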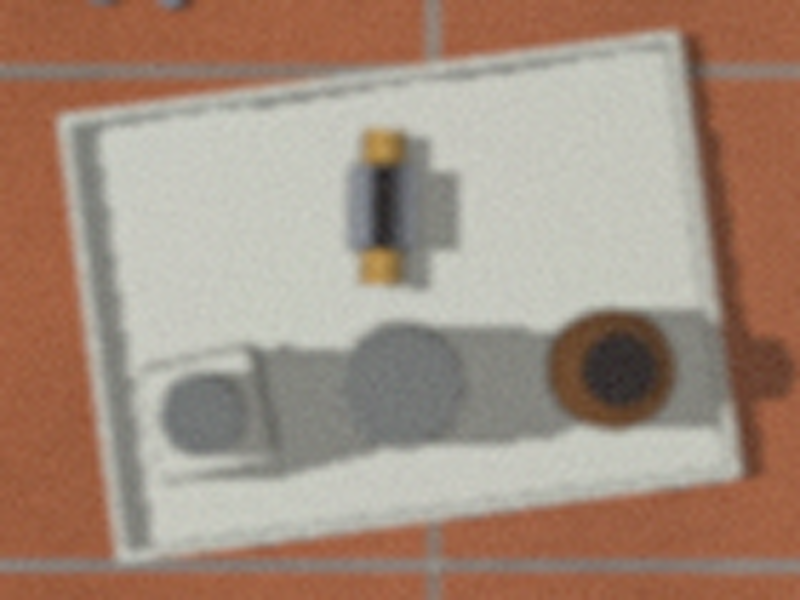

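View pics/c2.png

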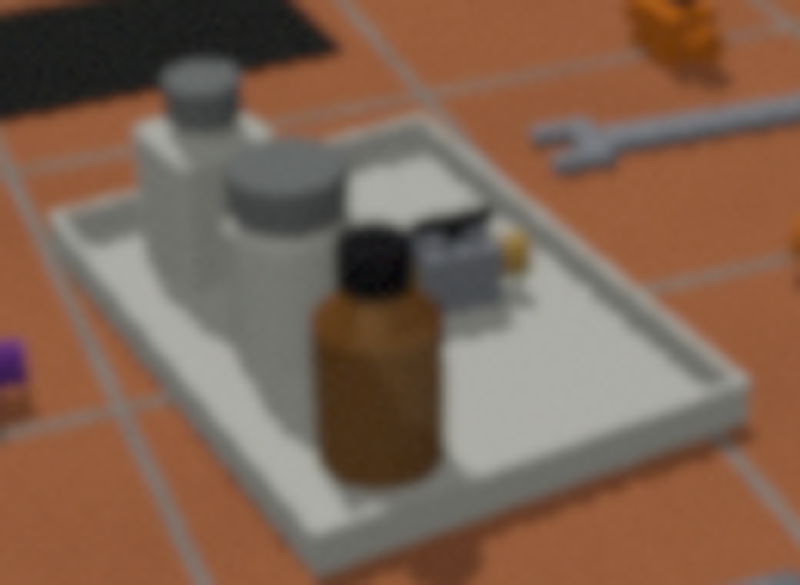

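The crop confirms the steel block with brass ports inside the tray at about (317,196) in the top view. Its ports run along world x, the tray's short axis, not along y as the text says, so I go by the picture. Next I triangulate.

Run:
```python
from h import *
T=cv2.imread("pics/top0.png");S=cv2.imread("pics/side0.png")
P={"flask":((285.7,232.5),(282.7,192.3)),"jar":((320.9,227.0),(296.8,207.0)),"bottle":((358.5,224.6),(310.8,219.3)),"valve lever":((316.9,195.9),(323.4,215.7))}
for k,(a,b) in P.items():
    p,e=tri(ray("top",*a),ray("side",*b));print(k,p.round(4),round(e,4))
# masks
hsv=cv2.cvtColor(T,cv2.COLOR_BGR2HSV)
def rect(mask,box,z,name):
    m=np.zeros_like(mask);y0,y1,x0,x1=box;m[y0:y1,x0:x1]=mask[y0:y1,x0:x1]
    c=max(cv2.findContours(m,cv2.RETR_EXTERNAL,cv2.CHAIN_APPROX_NONE)[0],key=cv2.contourArea)
    w=np.array([onz("top",u,v,z)[:2] for u,v in c[:,0]],np.float32)
    r=cv2.minAreaRect(w);print(name,np.round(r[0],4),np.round(r[1],4),round(r[2],2))
rect((hsv[...,2]<45).astype(np.uint8),(170,300,150,230),.003,"mat")
rect((hsv[...,1]<90).astype(np.uint8),(160,265,250,390),.018,"tray")
rect(((hsv[...,1]<90)).astype(np.uint8),(180,295,420,515),.048,"housing")
g=cv2.cvtColor(T,cv2.COLOR_BGR2GRAY)
brass=((hsv[...,1]>90)&(hsv[...,0]>14)&(hsv[...,0]<30)).astype(np.uint8)
m=brass[175:215,300:332];n,l,st,ce=cv2.connectedComponentsWithStats(m)
for i in range(1,n):
    if st[i,4]>3: c=ce[i]+[300,175];print("brass",c.round(1),st[i,4],onz("top",*c,.018+.009).round(4))
# pan circle crops
a=cv2.resize(T[175:300,415:520],(500,595),interpolation=cv2.INTER_CUBIC)
s=cv2.resize(S[265:395,260:440],(800,578),interpolation=cv2.INTER_CUBIC)
cv2.imwrite("pics/p1.png",a);cv2.imwrite("pics/p2.png",s)
```

```text
flask [0.4631 0.0856 0.0881] 0.0005
jar [0.4747 0.0103 0.0826] 0.0006
bottle [ 0.4801 -0.0699  0.0923] 0.0004
valve lever [0.5437 0.0191 0.0392] 0.0002
mat [0.4583 0.3104] [0.2347 0.1147] 2.75
tray [0.5084 0.0133] [0.3175 0.2369] 89.96
housing [ 0.4428 -0.3079] [0.2503 0.2062] 7.41
brass [316.8 185.5] 37 [0.5678 0.0193 0.027 ]
brass [316.5 205.7] 33 [0.5221 0.0201 0.027 ]
```

View pics/p1.png

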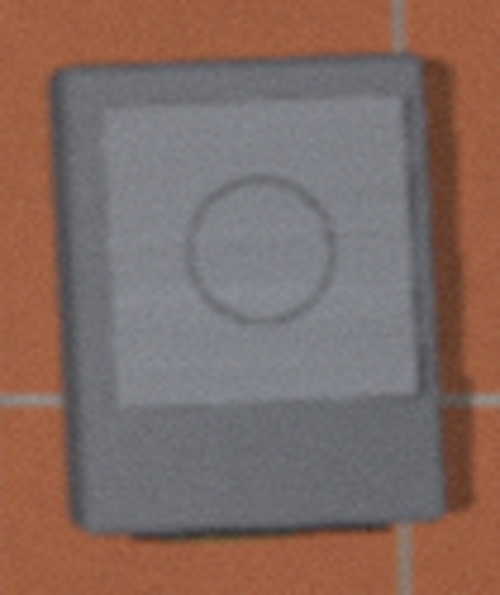

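View pics/p2.png

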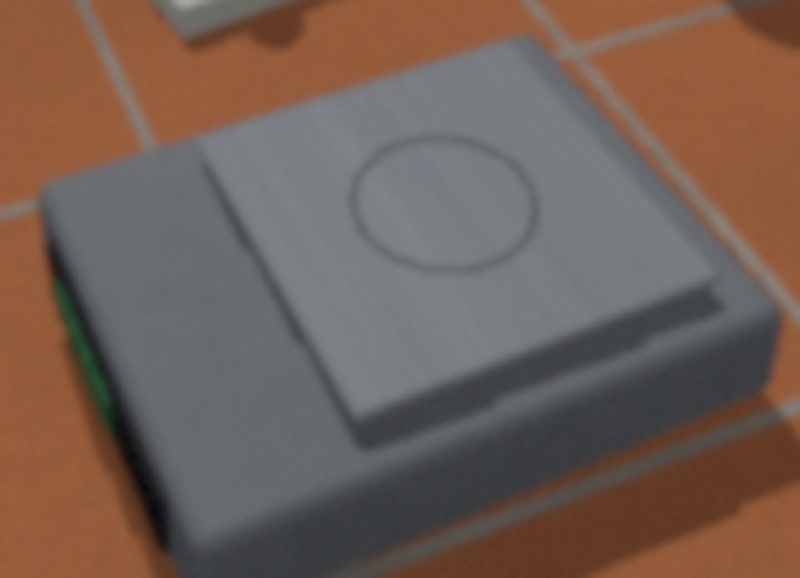

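Run:
```python
from h import *
p,e=tri(ray("top",469.8,227.3),ray("side",360.1,310.7));print(p.round(4),e, onz("top",469.8,227.3,.059).round(4))
for c in ((60,118),(680,35),(740,475),(120,560)): print(onz("top",250+c[0]*.175,160+c[1]*.175,.018).round(4))
```

```text
[ 0.4737 -0.3167  0.0581] 0.0003172865043068015 [ 0.4738 -0.3165  0.059 ]
[0.5796 0.1479 0.018 ]
[ 0.6127 -0.0999  0.018 ]
[ 0.4372 -0.1231  0.018 ]
[0.4035 0.1235 0.018 ]
```

Call:
arm_command:
  commands:
    - [[1,0.9,0],[0,0,-0.04],80]
    - [[1,0.9,0],[0,0,-0.04],80]
    - [[1,0.9,0],[0,0,-0.04],80]
    - [[1,0.9,0],[0,0,-0.04],80]
    - [[1,0.9,0],[0,0,-0.04],80]
    - [[1,0.9,0],[0,0,-0.04],80]
    - [[1,0.9,0],[0,0,-0.04],80]
    - [[1,0.9,0],[0,0,-0.04],80]
  grip_force: 20

```text
time_s: 0.77
position: [0.4127, -0.4046, 0.2224]
eef_rot: [-0.0, 0.998, 0.065, -0.0]
force: [1.3, -0.6, -0.4]
opening: 0.06
grasp_force: 0.0
```

Call:
arm_command:
  commands:
    - [[0.17,1,0],[0,0,0],80]
    - [[0.17,1,0],[0,0,0],80]
    - [[0.17,1,0],[0,0,0],80]
    - [[0.17,1,0],[0,0,0],80]
    - [[0.17,1,0],[0,0,0],80]
    - [[0.17,1,0],[0,0,0],80]
    - [[0.17,1,0],[0,0,0],80]
    - [[0.17,1,0],[0,0,0],80]

```text
time_s: 1.43
position: [0.4632, -0.0996, 0.2227]
eef_rot: [-0.001, 0.998, 0.069, 0.0]
force: [-0.2, 0.4, -0.4]
opening: 0.0597
grasp_force: 0.0
```

Call:
arm_command:
  commands:
    - [[0,0.617,0],[0,0,0],80]
    - [[0,0.617,0],[0,0,0],80]
    - [[0,0.617,0],[0,0,0],80]
    - [[0,0.617,0],[0,0,0],80]
    - [[0,0.617,0],[0,0,0],80]
    - [[0,0.617,-0.13],[0,0,0],80]
    - [[0,0.617,-0.26],[0,0,0],80]
    - [[0,0.617,-0.34],[0,0,0],80]

```text
time_s: 2.1
position: [0.461, 0.0789, 0.1175]
eef_rot: [0.0, 0.998, 0.066, -0.001]
force: [-0.8, -0.8, -1.7]
opening: 0.0598
grasp_force: 0.0
```

Run:
```python
from h import *
print(env.observe()["position"])
a=snap("side","s1");b=snap("top","t1")
a=cv2.resize(a[160:280,230:390],(640,480),interpolation=cv2.INTER_CUBIC)
cv2.imwrite("pics/s1c.png",a)
p=env.observe()["position"];print(p,proj("side",p),proj("top",p))
```

```text
[0.46095923 0.07886893 0.1174563 ]
[0.45947733 0.07819766 0.11677719] [281.48200217 183.13635764] [288.29776385 234.73283256]
```

View pics/s1c.png

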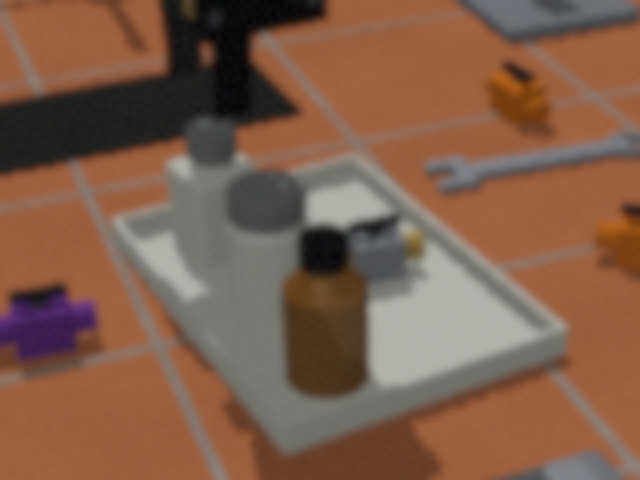

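The picture shows the gripper above the flask at crop (210,130), about 7 mm short in y and 3.5 mm short in x. I correct that and then descend.

Call:
arm_command:
  commands:
    - [[0.012,0.025,0],[0,0,0],80]
    - [[0.012,0.025,0],[0,0,0],80]
    - [[0.012,0.025,-0.08],[0,0,0],80]
    - [[0.012,0.025,-0.16],[0,0,0],80]
    - [[0.012,0.025,-0.22],[0,0,0],80]
    - [[0.012,0.025,-0.27],[0,0,0],80]
    - [[0.012,0.025,-0.289],[0,0,0],80]
    - [[0.012,0.025,-0.289],[0,0,0],80]

```text
time_s: 2.87
position: [0.4667, 0.0865, 0.0342]
eef_rot: [-0.0, 0.998, 0.065, 0.0]
force: [0.1, 0.2, -0.3]
opening: 0.0591
grasp_force: 0.0
```

Call:
arm_command:
  commands:
    - [[0,0,0],[0,0,0],150]
    - [[0,0,0],[0,0,0],200]
    - [[0,0,0],[0,0,0],200]
    - [[0,0,0],[0,0,0],200]
    - [[0,0,0],[0,0,0],200]
    - [[0,0,0],[0,0,0],200]

```text
time_s: 3.37
position: [0.4674, 0.0866, 0.0352]
eef_rot: [-0.0, 0.998, 0.065, 0.001]
force: [0.1, 0.3, 7.5]
opening: 0.0465
grasp_force: 19.5
```

Call:
arm_command:
  commands:
    - [[0,0,0.06],[0,0,0],200]
    - [[0,0,0.17],[0,0,0],200]
    - [[0,0,0.29],[0,0,0],200]
    - [[0.03,0.1,0.33],[0,0,0],200]
    - [[0.07,0.22,0.33],[0,0,0],200]
    - [[0.11,0.35,0.33],[0,0,0],200]
    - [[0.15,0.48,0.33],[0,0,0],200]
    - [[0.19,0.6,0.33],[0,0,0],200]

```text
time_s: 4.03
position: [0.5237, 0.2681, 0.1334]
eef_rot: [-0.0, 0.998, 0.065, 0.0]
force: [1.1, -1.1, -1.6]
opening: 0.0467
grasp_force: 19.5
```

Call:
arm_command:
  commands:
    - [[0.03,0.1,0],[0,0,0],200]
    - [[0.047,0.155,0],[0,0,0],200]
    - [[0.047,0.155,0],[0,0,0],200]
    - [[0.047,0.155,0],[0,0,0],200]

```text
time_s: 4.37
position: [0.5368, 0.3136, 0.1326]
eef_rot: [-0.0, 0.998, 0.066, -0.0]
force: [-0.5, -0.8, -2.4]
opening: 0.0465
grasp_force: 19.5
```

Call:
arm_command:
  commands:
    - [[0,0,-0.1],[0,0,0],200]
    - [[0,0,-0.2],[0,0,0],200]
    - [[0,0,-0.27],[0,0,0],200]
    - [[0,0,-0.31],[0,0,0],200]
    - [[0,0,-0.332],[0,0,0],200]
    - [[0,0,-0.332],[0,0,0],200]
    - [[0,0,-0.332],[0,0,0],200]

```text
time_s: 4.95
position: [0.5381, 0.3121, 0.0342]
eef_rot: [-0.0, 0.998, 0.064, 0.001]
force: [-0.0, 0.1, -2.0]
opening: 0.046
grasp_force: 19.9
```

Call:
arm_command:
  commands:
    - [[0,0,0],[0,0,0],80]
    - [[0,0,0],[0,0,0],80]
    - [[0,0,0],[0,0,0],80]
    - [[0,0,0],[0,0,0],80]

```text
time_s: 5.28
position: [0.5376, 0.3128, 0.0337]
eef_rot: [-0.0, 0.998, 0.065, 0.0]
force: [0.5, 0.9, 0.2]
opening: 0.058
grasp_force: 0.0
```

Call:
arm_command:
  commands:
    - [[0,0,0.13],[0,0,0],80]
    - [[0,0,0.26],[0,0,0],80]
    - [[0,0,0.38],[0,0,0],80]
    - [[-0.02,-0.13,0.4],[0,0,0],80]
    - [[-0.04,-0.26,0.4],[0,0,0],80]
    - [[-0.06,-0.4,0.4],[0,0,0],80]
    - [[-0.08,-0.53,0.4],[0,0,0],80]
    - [[-0.1,-0.66,0.4],[0,0,0],80]

```text
time_s: 5.95
position: [0.5068, 0.1129, 0.1535]
eef_rot: [0.0, 0.998, 0.065, 0.0]
force: [1.2, -0.0, -0.6]
opening: 0.06
grasp_force: 0.0
```

Call:
arm_command:
  commands:
    - [[-0.02,-0.13,0],[0,0,0],80]
    - [[-0.04,-0.26,0],[0,0,0],80]
    - [[-0.06,-0.39,0],[0,0,0],80]
    - [[-0.08,-0.52,0],[0,0,0],80]
    - [[-0.092,-0.615,0],[0,0,0],80]
    - [[-0.092,-0.615,0],[0,0,0],80]
    - [[-0.092,-0.615,0],[0,0,0],80]
    - [[-0.092,-0.615,0],[0,0,0],80]

```text
time_s: 6.62
position: [0.4799, -0.069, 0.1535]
eef_rot: [-0.0, 0.998, 0.065, 0.0]
force: [-0.0, 0.3, -0.2]
opening: 0.06
grasp_force: 0.0
```

Call:
arm_command:
  commands:
    - [[0,-0.003,-0.1],[0,0,0],80]
    - [[0,-0.003,-0.2],[0,0,0],80]
    - [[0,-0.003,-0.28],[0,0,0],80]
    - [[0,-0.003,-0.34],[0,0,0],80]
    - [[0,-0.003,-0.38],[0,0,0],80]
    - [[0,-0.003,-0.4],[0,0,0],80]
    - [[0,-0.003,-0.4],[0,0,0],80]
    - [[0,-0.003,-0.4],[0,0,0],80]

```text
time_s: 7.28
position: [0.4804, -0.0701, 0.0339]
eef_rot: [-0.0, 0.998, 0.065, 0.0]
force: [1.0, -1.1, 0.5]
opening: 0.0597
grasp_force: 0.0
```

Call:
arm_command:
  commands:
    - [[0,0,0],[0,0,0],150]
    - [[0,0,0],[0,0,0],200]
    - [[0,0,0],[0,0,0],200]
    - [[0,0,0],[0,0,0],200]
    - [[0,0,0],[0,0,0],200]
    - [[0,0,0],[0,0,0],200]

```text
time_s: 7.78
position: [0.4805, -0.0706, 0.0342]
eef_rot: [0.0, 0.998, 0.065, 0.001]
force: [-1.2, 1.3, 6.5]
opening: 0.0474
grasp_force: 20.0
```

Call:
arm_command:
  commands:
    - [[0,0,0.06],[0,0,0],200]
    - [[0,0,0.17],[0,0,0],200]
    - [[0,0,0.3],[0,0,0],200]
    - [[0,0,0.42],[0,0,0],200]
    - [[-0.03,0.08,0.5],[0,0,0],200]
    - [[-0.06,0.2,0.5],[0,0,0],200]
    - [[-0.09,0.33,0.5],[0,0,0],200]
    - [[-0.12,0.45,0.5],[0,0,0],200]

```text
time_s: 8.45
position: [0.4431, 0.0657, 0.1838]
eef_rot: [0.0, 0.998, 0.064, 0.001]
force: [0.6, 0.9, -2.2]
opening: 0.0471
grasp_force: 20.0
```

Call:
arm_command:
  commands:
    - [[-0.03,0.13,0],[0,0,0],200]
    - [[-0.07,0.26,0],[0,0,0],200]
    - [[-0.1,0.38,0],[0,0,0],200]
    - [[-0.14,0.5,0],[0,0,0],200]
    - [[-0.17,0.62,0],[0,0,0],200]
    - [[-0.2,0.74,0],[0,0,0],200]
    - [[-0.222,0.807,0],[0,0,0],200]
    - [[-0.222,0.807,0],[0,0,0],200]

```text
time_s: 9.12
position: [0.3745, 0.3113, 0.1836]
eef_rot: [-0.001, 0.998, 0.068, -0.0]
force: [-0.2, -0.2, -2.2]
opening: 0.0478
grasp_force: 20.0
```

Call:
arm_command:
  commands:
    - [[0,0,-0.1],[0,0,0],200]
    - [[0,0,-0.2],[0,0,0],200]
    - [[0,0,-0.3],[0,0,0],200]
    - [[0,0,-0.38],[0,0,0],200]
    - [[0,0,-0.44],[0,0,0],200]

```text
time_s: 9.53
position: [0.3764, 0.305, 0.049]
eef_rot: [0.001, 0.998, 0.065, -0.001]
force: [0.8, -0.4, -0.8]
opening: 0.0475
grasp_force: 20.0
```

Call:
arm_command:
  commands:
    - [[0,0,-0.04],[0,0,0],200]
    - [[0,0,-0.062],[0,0,0],200]
    - [[0,0,-0.062],[0,0,0],200]
    - [[0,0,-0.062],[0,0,0],80]
    - [[0,0,-0.062],[0,0,0],80]
    - [[0,0,-0.062],[0,0,0],80]
    - [[0,0,-0.062],[0,0,0],80]

```text
time_s: 10.12
position: [0.3776, 0.3067, 0.0333]
eef_rot: [-0.0, 0.998, 0.065, 0.001]
force: [-0.2, -0.0, -0.1]
opening: 0.0589
grasp_force: 0.0
```

Call:
arm_command:
  commands:
    - [[0,0,0.13],[0,0,0],80]
    - [[0,0,0.26],[0,0,0],80]
    - [[0,0,0.38],[0,0,0],80]
    - [[0.04,-0.12,0.4],[0,0,0],80]
    - [[0.08,-0.25,0.4],[0,0,0],80]
    - [[0.12,-0.38,0.4],[0,0,0],80]
    - [[0.17,-0.5,0.4],[0,0,0],80]
    - [[0.21,-0.62,0.4],[0,0,0],80]

```text
time_s: 10.78
position: [0.4409, 0.1183, 0.1534]
eef_rot: [0.0, 0.998, 0.065, 0.001]
force: [0.7, -0.3, 0.6]
opening: 0.0598
grasp_force: 0.0
```

Call:
arm_command:
  commands:
    - [[0.04,-0.12,0],[0,0,0],40]
    - [[0.08,-0.24,0],[0,0,0],40]
    - [[0.114,-0.368,0],[0,0,0],40]
    - [[0.114,-0.368,0],[0,0,0],40]
    - [[0.114,-0.368,0],[0,0,0],40]
    - [[0.114,-0.368,0],[0,0,0],40]

```text
time_s: 11.28
position: [0.4743, 0.0107, 0.1529]
eef_rot: [-0.0, 0.998, 0.065, 0.0]
force: [0.6, 0.9, -0.1]
opening: 0.0729
grasp_force: 0.0
```

Run:
```python
from h import *
print(env.observe()["position"],env.observe()["opening"])
a=snap("side","s2")
cv2.imwrite("pics/s2c.png",cv2.resize(a[140:280,210:400],(760,560),interpolation=cv2.INTER_CUBIC))
```

```text
[0.47429091 0.01065745 0.15285816] 0.07291777135067126
```

View pics/s2c.png

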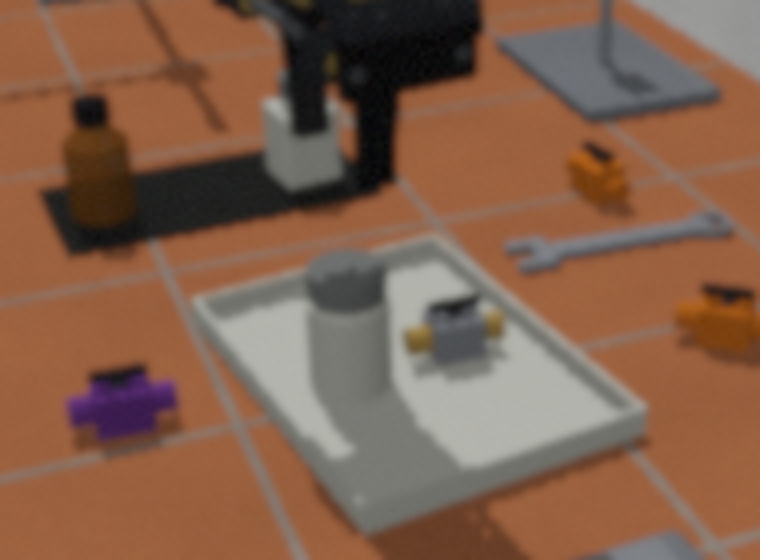

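The bottle at crop (95,175) and the flask at (300,145) stand upright on the mat. The jar at (345,320) is still in the tray, and the valve at (455,330) has not moved. Next I grasp the jar.

Call:
arm_command:
  commands:
    - [[0,0,-0.1],[0,0,0],40]
    - [[0,0,-0.2],[0,0,0],40]
    - [[0,0,-0.28],[0,0,0],40]
    - [[0,0,-0.34],[0,0,0],40]
    - [[0,0,-0.38],[0,0,0],40]
    - [[0,0,-0.4],[0,0,0],40]
    - [[0,0,-0.4],[0,0,0],40]
    - [[0,0,-0.4],[0,0,0],40]

```text
time_s: 12.0
position: [0.4748, 0.0106, 0.0333]
eef_rot: [-0.0, 0.998, 0.065, 0.0]
force: [-0.5, 0.1, 1.0]
opening: 0.0733
grasp_force: 0.0
```

Call:
arm_command:
  commands:
    - [[0,0,0],[0,0,0],150]
    - [[0,0,0],[0,0,0],200]
    - [[0,0,0],[0,0,0],200]
    - [[0,0,0],[0,0,0],200]
    - [[0,0,0],[0,0,0],200]
    - [[0,0,0],[0,0,0],200]
    - [[0,0,0],[0,0,0],200]

```text
time_s: 12.58
position: [0.4747, 0.0104, 0.0331]
eef_rot: [-0.0, 0.998, 0.065, 0.0]
force: [-1.2, 1.4, 6.3]
opening: 0.0494
grasp_force: 20.0
```

Call:
arm_command:
  commands:
    - [[0,0,0.06],[0,0,0],200]
    - [[0,0,0.17],[0,0,0],200]
    - [[0,0,0.3],[0,0,0],200]
    - [[0,0,0.42],[0,0,0],200]
    - [[0,0.08,0.5],[0,0,0],200]
    - [[-0.01,0.2,0.5],[0,0,0],200]
    - [[-0.02,0.33,0.5],[0,0,0],200]
    - [[-0.03,0.46,0.5],[0,0,0],200]

```text
time_s: 13.25
position: [0.4651, 0.1487, 0.183]
eef_rot: [0.0, 0.998, 0.064, 0.0]
force: [2.0, 0.2, -2.2]
opening: 0.0494
grasp_force: 20.0
```

Call:
arm_command:
  commands:
    - [[-0.01,0.13,0],[0,0,0],200]
    - [[-0.02,0.26,0],[0,0,0],200]
    - [[-0.02,0.38,0],[0,0,0],200]
    - [[-0.026,0.48,0],[0,0,0],200]
    - [[-0.026,0.54,0],[0,0,0],200]
    - [[-0.026,0.54,0],[0,0,0],200]
    - [[-0.026,0.54,0],[0,0,0],200]

```text
time_s: 13.83
position: [0.4568, 0.3106, 0.182]
eef_rot: [0.0, 0.998, 0.066, -0.001]
force: [-0.9, -0.9, -2.4]
opening: 0.0498
grasp_force: 20.0
```

Call:
arm_command:
  commands:
    - [[0,0,-0.1],[0,0,0],200]
    - [[0,0,-0.2],[0,0,0],200]
    - [[0,0,-0.3],[0,0,0],200]
    - [[0,0,-0.38],[0,0,0],200]
    - [[0,0,-0.44],[0,0,0],200]

```text
time_s: 14.25
position: [0.4572, 0.307, 0.048]
eef_rot: [0.001, 0.998, 0.064, -0.001]
force: [0.2, 0.3, -1.5]
opening: 0.0495
grasp_force: 20.0
```

Call:
arm_command:
  commands:
    - [[0,0,-0.04],[0,0,0],200]
    - [[0,0,-0.062],[0,0,0],200]
    - [[0,0,-0.062],[0,0,0],200]
    - [[0,0,-0.062],[0,0,0],60]
    - [[0,0,-0.062],[0,0,0],60]
    - [[0,0,-0.062],[0,0,0],60]
    - [[0,0,-0.062],[0,0,0],60]

```text
time_s: 14.83
position: [0.458, 0.3102, 0.0327]
eef_rot: [-0.0, 0.998, 0.065, 0.001]
force: [0.6, -0.1, 0.6]
opening: 0.0643
grasp_force: 0.0
```

Call:
arm_command:
  commands:
    - [[0,0,0.08],[0,0,0],60]
    - [[0,0,0.2],[0,0,0],60]
    - [[0,0,0.32],[0,0,0],60]
    - [[0,-0.05,0.4],[0,0,0],60]
    - [[0.05,-0.18,0.4],[0,0,0],60]
    - [[0.1,-0.31,0.4],[0,0,-0.02],60]
    - [[0.15,-0.44,0.4],[0,0,-0.047],60]
    - [[0.2,-0.56,0.4],[0,0,-0.047],60]

```text
time_s: 15.5
position: [0.5182, 0.1398, 0.1529]
eef_rot: [0.0, 1.0, -0.011, 0.001]
force: [0.5, 1.1, 0.7]
opening: 0.0665
grasp_force: 0.0
```

Call:
arm_command:
  commands:
    - [[0.05,-0.13,0],[0,0,0],60]
    - [[0.08,-0.25,0],[0,0,0],80]
    - [[0.09,-0.36,0],[0,0,0],80]
    - [[0.09,-0.408,0],[0,0,0],80]
    - [[0.09,-0.408,0],[0,0,0],80]
    - [[0.09,-0.408,0],[0,0,0],80]

```text
time_s: 16.0
position: [0.5446, 0.019, 0.1523]
eef_rot: [-0.0, 1.0, -0.01, 0.0]
force: [-0.2, 0.7, -0.0]
opening: 0.0597
grasp_force: 0.0
```

Run:
```python
from h import *
a=snap("side","s3")
o=env.observe();print(o["position"],o["eef_rot"],o["opening"])
hsv=cv2.cvtColor(a,cv2.COLOR_BGR2HSV)
m=((hsv[...,1]>90)&(hsv[...,0]>14)&(hsv[...,0]<30)&(hsv[...,2]>110)).astype(np.uint8);m[:200]=0;m[245:]=0;m[:,:295]=0;m[:,350:]=0
n,l,st,ce=cv2.connectedComponentsWithStats(m)
for i in range(1,n):
    if st[i,4]>3: print(ce[i].round(1),st[i])
for x in (.522,.568): print(proj("side",(x,.0197,.018)))
cv2.imwrite("pics/s3c.png",cv2.resize(a[140:280,210:400],(760,560),interpolation=cv2.INTER_CUBIC))
```

```text
[0.54452781 0.02045167 0.15235754] [-2.28370112e-04  9.99962916e-01 -8.60590281e-03  2.31987621e-04] 0.05955743600632716
[333.4 220. ] [332 218   4   6  14]
[314.5 223.7] [312 222   6   5  22]
[315.22464374 224.75735554]
[332.46523609 221.05216717]
```

View pics/s3c.png

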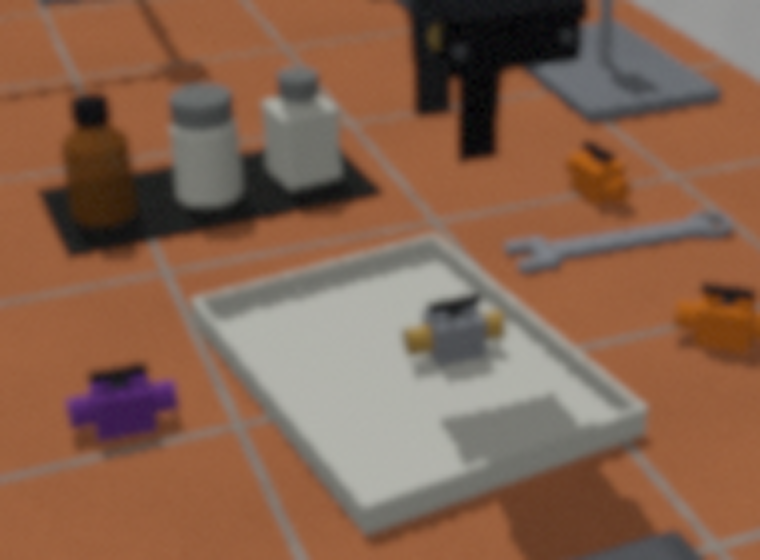

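The containers stand upright on the mat at crop (100,165), (205,150) and (300,130). The valve at (455,332) is clear, and its ports match my estimate to within 1–2 px. Next I grip the valve.

Call:
arm_command:
  commands:
    - [[0,0,-0.12],[0,0,0],80]
    - [[0,0,-0.24],[0,0,0],80]
    - [[0,0,-0.34],[0,0,0],80]
    - [[0,0,-0.42],[0,0,0],80]
    - [[0,0,-0.46],[0,0,0],80]
    - [[0,0,-0.475],[0,0,0],80]
    - [[0,0,-0.475],[0,0,0],80]
    - [[0,0,-0.475],[0,0,0],80]

```text
time_s: 16.72
position: [0.5455, 0.0205, 0.0109]
eef_rot: [-0.0, 1.0, -0.008, 0.001]
force: [1.1, 0.9, 0.7]
opening: 0.0597
grasp_force: 0.0
```

Call:
arm_command:
  commands:
    - [[0,0,0],[0,0,0],150]
    - [[0,0,0],[0,0,0],240]
    - [[0,0,0],[0,0,0],240]
    - [[0,0,0],[0,0,0],240]
    - [[0,0,0],[0,0,0],240]
    - [[0,0,0],[0,0,0],240]
    - [[0,0,0],[0,0,0],240]
    - [[0,0,0],[0,0,0],240]

```text
time_s: 17.38
position: [0.5446, 0.0196, 0.0097]
eef_rot: [0.0, 1.0, -0.009, 0.0]
force: [0.1, -0.4, 3.4]
opening: 0.0281
grasp_force: 20.0
```

Call:
arm_command:
  commands:
    - [[0,0,0.06],[0,0,0],240]
    - [[0,0,0.17],[0,0,0],240]
    - [[0,0,0.29],[0,0,0],240]
    - [[0,0,0.41],[0,0,0],240]
    - [[-0.02,-0.1,0.45],[0,0,0],240]
    - [[-0.04,-0.22,0.45],[0,0,0],240]
    - [[-0.06,-0.35,0.45],[0,0,0],240]
    - [[-0.09,-0.48,0.45],[0,0,0],240]

```text
time_s: 18.05
position: [0.5173, -0.1257, 0.1448]
eef_rot: [0.0, 1.0, -0.008, 0.0]
force: [0.5, -0.5, -1.7]
opening: 0.0278
grasp_force: 20.0
```

Call:
arm_command:
  commands:
    - [[-0.03,-0.13,0],[0,0,0],240]
    - [[-0.06,-0.25,0],[0,0,0],240]
    - [[-0.09,-0.38,0],[0,0,0],240]
    - [[-0.12,-0.5,0],[0,0,0],240]
    - [[-0.14,-0.59,0],[0,0,0],240]
    - [[-0.147,-0.64,0],[0,0,0],240]
    - [[-0.147,-0.64,0],[0,0,0],240]
    - [[-0.147,-0.64,0],[0,0,0],240]

```text
time_s: 18.72
position: [0.4733, -0.3161, 0.144]
eef_rot: [-0.001, 1.0, -0.009, -0.0]
force: [0.3, 0.6, -1.5]
opening: 0.0278
grasp_force: 20.0
```

Call:
arm_command:
  commands:
    - [[0,0,-0.08],[0,0,0],240]
    - [[0,0,-0.16],[0,0,0],240]
    - [[0,0,-0.22],[0,0,0],240]
    - [[0,0,-0.25],[0,0,0],240]
    - [[0,0,-0.26],[0,0,0],240]
    - [[0,0,-0.264],[0,0,0],240]
    - [[0,0,-0.267],[0,0,0],240]
    - [[0,0,-0.267],[0,0,0],240]

```text
time_s: 19.38
position: [0.4742, -0.3164, 0.0655]
eef_rot: [0.0, 1.0, -0.009, 0.001]
force: [-0.5, -1.2, -1.9]
opening: 0.0278
grasp_force: 20.0
```

Call:
arm_command:
  commands:
    - [[0,0,-0.003],[0,0,0],240]
    - [[0,0,-0.005],[0,0,0],240]
    - [[0,0,-0.005],[0,0,0],240]

```text
time_s: 19.63
position: [0.4742, -0.3167, 0.0647]
eef_rot: [0.001, 1.0, -0.009, 0.001]
force: [-2.8, 1.5, 8.8]
opening: 0.0281
grasp_force: 20.0
```

Contact (8.8 N). I release the valve, wait, then lift.

Call:
arm_command:
  commands:
    - [[0,0,0],[0,0,0],80]
    - [[0,0,0],[0,0,0],80]
    - [[0,0,0],[0,0,0],80]
    - [[0,0,0],[0,0,0],80]
    - [[0,0,0.05],[0,0,0],80]
    - [[0,0,0.15],[0,0,0],80]
    - [[0,0,0.27],[0,0,0],80]
    - [[0,0,0.34],[0,0,0],80]

```text
time_s: 20.3
position: [0.4743, -0.3166, 0.1682]
eef_rot: [0.001, 1.0, -0.009, 0.001]
force: [1.7, -0.9, -0.2]
opening: 0.0589
grasp_force: 0.0
```

Call:
arm_command:
  commands:
    - [[0.02,0.12,0],[0,0,0.02],60]
    - [[0.02,0.24,0],[0,0,0.047],60]
    - [[0.01,0.37,0],[0,0,0.047],60]
    - [[0,0.5,0],[0,0,0.047],60]
    - [[0,0.63,0],[0,0,0.047],60]
    - [[-0.01,0.76,0],[0,0,0.047],60]
    - [[-0.02,0.89,0],[0,0,0.047],60]
    - [[-0.03,1.0,0],[0,0,0.047],60]

```text
time_s: 20.97
position: [0.4639, -0.0137, 0.1651]
eef_rot: [0.0, 0.998, 0.066, 0.0]
force: [0.5, -0.3, -0.0]
opening: 0.0668
grasp_force: 0.0
```

Run:
```python
from h import *
t=snap("top","t4");s=snap("side","s4")
o=env.observe();print(o["position"],o["eef_rot"])
def br(im,n,b,z):
    hsv=cv2.cvtColor(im,cv2.COLOR_BGR2HSV)
    m=((hsv[...,1]>90)&(hsv[...,0]>14)&(hsv[...,0]<30)&(hsv[...,2]>100)).astype(np.uint8)[b[0]:b[1],b[2]:b[3]]
    k,l,st,ce=cv2.connectedComponentsWithStats(m)
    for i in range(1,k):
        if st[i,4]>3: c=ce[i]+[b[2],b[0]];print(n,c.round(1),st[i,4],onz(n,*c,z).round(4))
br(t,"top",(200,255,440,500),.059+.014+.009);br(s,"side",(280,345,325,400),.073)
cv2.imwrite("pics/c4.png",np.vstack([cv2.resize(t[195:260,415:520],(420,260),interpolation=cv2.INTER_CUBIC),cv2.resize(s[260:390,260:440],(420,303),interpolation=cv2.INTER_CUBIC)]))
```

```text
[ 0.46409867 -0.01057292  0.16546708] [-1.71554888e-04  9.97617144e-01  6.89908690e-02  5.14608947e-04]
top [472.7 216.4] 35 [ 0.4976 -0.3163  0.082 ]
top [472.5 238.4] 36 [ 0.4504 -0.3153  0.082 ]
side [375.9 299.1] 48 [ 0.5013 -0.3167  0.073 ]
side [347.2 307.5] 85 [ 0.4505 -0.3162  0.073 ]
```

View pics/c4.png

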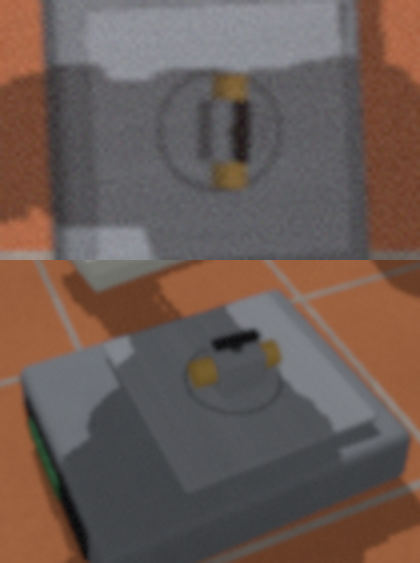

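The valve stands upright in the middle of the circle, at about (0.474,-0.316) against a pan centre of (0.474,-0.317). Next I fetch the jar.

Call:
arm_command:
  commands:
    - [[0,0.12,0],[0,0,0],60]
    - [[0,0.25,0],[0,0,0],60]
    - [[-0.01,0.38,0],[0,0,0],60]
    - [[-0.01,0.51,0],[0,0,0],60]
    - [[-0.02,0.64,0],[0,0,0],60]
    - [[-0.02,0.77,0],[0,0,0],60]
    - [[-0.02,0.9,0],[0,0,0],60]
    - [[-0.02,1.0,0],[0,0,0],60]

```text
time_s: 21.73
position: [0.4584, 0.2861, 0.165]
eef_rot: [-0.0, 0.998, 0.065, 0.0]
force: [0.8, -0.5, 1.8]
opening: 0.067
grasp_force: 0.0
```

Call:
arm_command:
  commands:
    - [[0,0.06,0],[0,0,0],60]
    - [[0,0.06,0],[0,0,0],60]
    - [[0,0.06,0],[0,0,0],60]
    - [[0,0.06,0],[0,0,0],60]

```text
time_s: 22.07
position: [0.4589, 0.3002, 0.1646]
eef_rot: [0.0, 0.998, 0.064, -0.0]
force: [-0.0, 0.4, -0.4]
opening: 0.0663
grasp_force: 0.0
```

Call:
arm_command:
  commands:
    - [[-0.003,0.033,0],[0,0,0],60]
    - [[-0.003,0.033,-0.12],[0,0,0],60]
    - [[-0.003,0.033,-0.24],[0,0,0],60]
    - [[-0.003,0.033,-0.34],[0,0,0],60]
    - [[-0.003,0.033,-0.41],[0,0,0],60]
    - [[-0.003,0.033,-0.44],[0,0,0],60]
    - [[-0.003,0.033,-0.44],[0,0,0],60]
    - [[-0.003,0.033,-0.44],[0,0,0],60]

```text
time_s: 22.73
position: [0.458, 0.3116, 0.0337]
eef_rot: [-0.0, 0.998, 0.065, 0.0]
force: [0.7, -0.1, 0.6]
opening: 0.0667
grasp_force: 0.0
```

Call:
arm_command:
  commands:
    - [[0,0,0],[0,0,0],150]
    - [[0,0,0],[0,0,0],200]
    - [[0,0,0],[0,0,0],200]
    - [[0,0,0],[0,0,0],200]
    - [[0,0,0],[0,0,0],200]
    - [[0,0,0],[0,0,0],200]

```text
time_s: 23.23
position: [0.4583, 0.3114, 0.034]
eef_rot: [0.0, 0.998, 0.065, 0.001]
force: [-0.8, -2.7, 7.9]
opening: 0.0491
grasp_force: 20.0
```

Call:
arm_command:
  commands:
    - [[0,0,0.06],[0,0,0],200]
    - [[0,0,0.17],[0,0,0],200]
    - [[0,0,0.3],[0,0,0],200]
    - [[0,0,0.4],[0,0,0],200]
    - [[0,-0.08,0.44],[0,0,0],200]
    - [[0.01,-0.2,0.44],[0,0,0],200]
    - [[0.02,-0.33,0.44],[0,0,0],200]
    - [[0.03,-0.46,0.44],[0,0,0],200]

```text
time_s: 23.9
position: [0.4662, 0.1725, 0.1652]
eef_rot: [0.0, 0.998, 0.066, 0.0]
force: [0.6, -0.1, -2.7]
opening: 0.0496
grasp_force: 20.0
```

Call:
arm_command:
  commands:
    - [[0.01,-0.13,0],[0,0,0],200]
    - [[0.02,-0.26,0],[0,0,0],200]
    - [[0.02,-0.38,0],[0,0,0],200]
    - [[0.025,-0.48,0],[0,0,0],200]
    - [[0.025,-0.543,0],[0,0,0],200]
    - [[0.025,-0.543,0],[0,0,0],200]
    - [[0.025,-0.543,0],[0,0,0],200]

```text
time_s: 24.48
position: [0.4738, 0.0097, 0.1649]
eef_rot: [0.0, 0.998, 0.064, -0.0]
force: [0.2, 1.2, -3.0]
opening: 0.0496
grasp_force: 20.0
```

Call:
arm_command:
  commands:
    - [[0,0,-0.1],[0,0,0],200]
    - [[0,0,-0.2],[0,0,0],200]
    - [[0,0,-0.3],[0,0,0],200]
    - [[0,0,-0.36],[0,0,0],200]
    - [[0,0,-0.41],[0,0,0],200]
    - [[0,0,-0.43],[0,0,0],200]
    - [[0,0,-0.43],[0,0,0],200]

```text
time_s: 25.07
position: [0.4734, 0.0124, 0.0353]
eef_rot: [-0.001, 0.998, 0.066, -0.001]
force: [0.5, 0.3, -2.1]
opening: 0.0492
grasp_force: 20.0
```

Call:
arm_command:
  commands:
    - [[0.002,-0.002,-0.004],[0,0,0],200]
    - [[0.002,-0.002,-0.007],[0,0,0],200]
    - [[0.002,-0.002,-0.007],[0,0,0],200]

```text
time_s: 25.32
position: [0.475, 0.0103, 0.0343]
eef_rot: [0.0, 0.998, 0.065, 0.0]
force: [-0.1, 0.1, -3.1]
opening: 0.0496
grasp_force: 20.0
```

Call:
arm_command:
  commands:
    - [[0,0,-0.003],[0,0,0],200]
    - [[0,0,-0.005],[0,0,0],200]
    - [[0,0,-0.005],[0,0,0],200]

```text
time_s: 25.57
position: [0.4753, 0.0102, 0.034]
eef_rot: [0.001, 0.998, 0.065, 0.0]
force: [-6.5, 0.2, 18.0]
opening: 0.0493
grasp_force: 20.0
```

Call:
arm_command:
  commands:
    - [[0,0,0.002],[0,0,0],60]
    - [[0,0,0.002],[0,0,0],60]
    - [[0,0,0.002],[0,0,0],60]
    - [[0,0,0.002],[0,0,0],60]
    - [[0,0,0.08],[0,0,0],60]
    - [[0,0,0.2],[0,0,0],60]
    - [[0,0,0.32],[0,0,0],60]
    - [[0.01,0.06,0.4],[0,0,0],80]

```text
time_s: 26.23
position: [0.4782, 0.0256, 0.1549]
eef_rot: [0.001, 0.998, 0.063, 0.001]
force: [2.5, -0.5, 0.0]
opening: 0.0645
grasp_force: 0.0
```

Call:
arm_command:
  commands:
    - [[0.03,0.13,0],[0,0,0],80]
    - [[0.06,0.26,0],[0,0,0],80]
    - [[0.09,0.39,0],[0,0,0],80]
    - [[0.12,0.52,0],[0,0,0],80]
    - [[0.15,0.65,0],[0,0,0],80]
    - [[0.17,0.77,0],[0,0,0],80]
    - [[0.19,0.88,0],[0,0,0],80]
    - [[0.198,0.948,0],[0,0,0],80]

```text
time_s: 26.9
position: [0.5365, 0.3164, 0.1519]
eef_rot: [-0.001, 0.998, 0.066, -0.0]
force: [-0.4, -0.6, -0.3]
opening: 0.06
grasp_force: 0.0
```

Call:
arm_command:
  commands:
    - [[0,0,0],[0,0,0],80]
    - [[0,0,0],[0,0,0],80]
    - [[0,0,0],[0,0,0],80]

```text
time_s: 27.15
position: [0.5371, 0.3116, 0.152]
eef_rot: [0.0, 0.998, 0.065, -0.0]
force: [-0.3, -0.7, 0.5]
opening: 0.0598
grasp_force: 0.0
```

Call:
arm_command:
  commands:
    - [[0.001,0.003,-0.1],[0,0,0],70]
    - [[0.001,0.003,-0.2],[0,0,0],70]
    - [[0.001,0.003,-0.29],[0,0,0],70]
    - [[0.001,0.003,-0.35],[0,0,0],70]
    - [[0.001,0.003,-0.38],[0,0,0],70]
    - [[0.001,0.003,-0.393],[0,0,0],70]
    - [[0.001,0.003,-0.393],[0,0,0],70]

```text
time_s: 27.73
position: [0.5376, 0.3123, 0.0344]
eef_rot: [0.0, 0.998, 0.064, -0.0]
force: [-0.4, 1.0, 0.9]
opening: 0.0633
grasp_force: 0.0
```

Call:
arm_command:
  commands:
    - [[0,0,0],[0,0,0],150]
    - [[0,0,0],[0,0,0],200]
    - [[0,0,0],[0,0,0],200]
    - [[0,0,0],[0,0,0],200]
    - [[0,0,0],[0,0,0],200]
    - [[0,0,0],[0,0,0],200]

```text
time_s: 28.23
position: [0.5379, 0.3135, 0.0355]
eef_rot: [-0.0, 0.998, 0.065, 0.001]
force: [-1.3, -2.2, 6.6]
opening: 0.0459
grasp_force: 20.0
```

Call:
arm_command:
  commands:
    - [[0,0,0.06],[0,0,0],200]
    - [[0,0,0.17],[0,0,0],200]
    - [[0,0,0.3],[0,0,0],200]
    - [[0,0,0.38],[0,0,0],200]
    - [[-0.02,-0.08,0.4],[0,0,0],200]
    - [[-0.05,-0.2,0.4],[0,0,0],200]
    - [[-0.09,-0.32,0.4],[0,0,0],200]
    - [[-0.13,-0.44,0.4],[0,0,0],200]

```text
time_s: 28.9
position: [0.4975, 0.1802, 0.1542]
eef_rot: [-0.0, 0.998, 0.065, -0.0]
force: [-0.2, -0.4, 0.3]
opening: 0.046
grasp_force: 20.0
```

Call:
arm_command:
  commands:
    - [[-0.04,-0.12,0],[0,0,0],200]
    - [[-0.08,-0.24,0],[0,0,0],200]
    - [[-0.1,-0.3,0],[0,0,0],200]
    - [[-0.106,-0.315,0],[0,0,0],200]
    - [[-0.106,-0.315,0],[0,0,0],200]
    - [[-0.106,-0.315,0],[0,0,0],200]

```text
time_s: 29.4
position: [0.4668, 0.0876, 0.1548]
eef_rot: [-0.0, 0.998, 0.065, 0.0]
force: [0.3, 0.4, -1.6]
opening: 0.0457
grasp_force: 20.0
```

Call:
arm_command:
  commands:
    - [[0,0,-0.1],[0,0,0],200]
    - [[0,0,-0.2],[0,0,0],200]
    - [[0,0,-0.29],[0,0,0],200]
    - [[0,0,-0.35],[0,0,0],200]
    - [[0,0,-0.38],[0,0,0],200]
    - [[0,0,-0.392],[0,0,0],200]
    - [[0,0,-0.395],[0,0,0],200]
    - [[0,0,-0.395],[0,0,0],200]

```text
time_s: 30.07
position: [0.4672, 0.0884, 0.0366]
eef_rot: [-0.0, 0.998, 0.066, 0.0]
force: [-0.2, -1.3, -1.8]
opening: 0.0458
grasp_force: 20.0
```

Call:
arm_command:
  commands:
    - [[0,-0.004,0],[0,0,0],200]
    - [[0,-0.004,-0.002],[0,0,0],200]
    - [[0,-0.004,-0.004],[0,0,0],200]
    - [[0,-0.004,-0.004],[0,0,0],200]

```text
time_s: 30.4
position: [0.4673, 0.0859, 0.0361]
eef_rot: [0.0, 0.998, 0.065, 0.001]
force: [-5.0, -0.0, 12.3]
opening: 0.0455
grasp_force: 20.0
```

Call:
arm_command:
  commands:
    - [[0,0,0.001],[0,0,0],80]
    - [[0,0,0.001],[0,0,0],80]
    - [[0,0,0.001],[0,0,0],80]
    - [[0,0,0.001],[0,0,0],80]
    - [[0,0,0.08],[0,0,0],80]
    - [[0,0,0.2],[0,0,0],80]
    - [[0,0,0.32],[0,0,0],80]
    - [[0,0,0.4],[0,0,0],80]

```text
time_s: 31.07
position: [0.4672, 0.0864, 0.1576]
eef_rot: [-0.0, 0.998, 0.065, 0.001]
force: [0.5, -0.3, 0.6]
opening: 0.0597
grasp_force: 0.0
```

Call:
arm_command:
  commands:
    - [[-0.04,0.11,0],[0,0,0],70]
    - [[-0.09,0.23,0],[0,0,0],70]
    - [[-0.14,0.35,0],[0,0,0],70]
    - [[-0.19,0.47,0],[0,0,0],70]
    - [[-0.24,0.59,0],[0,0,0],70]
    - [[-0.28,0.69,0],[0,0,0],70]
    - [[-0.299,0.736,0],[0,0,0],70]
    - [[-0.299,0.736,0],[0,0,0],70]

```text
time_s: 31.73
position: [0.3745, 0.3103, 0.1551]
eef_rot: [-0.001, 0.998, 0.068, -0.0]
force: [-0.2, 0.8, 0.0]
opening: 0.0626
grasp_force: 0.0
```

Call:
arm_command:
  commands:
    - [[0,0,0],[0,0,0],70]
    - [[0,0,0],[0,0,0],70]

```text
time_s: 31.9
position: [0.3772, 0.3056, 0.1545]
eef_rot: [0.0, 0.998, 0.065, -0.0]
force: [0.7, -1.0, -0.4]
opening: 0.0631
grasp_force: 0.0
```

Down 121 mm (-0.403).

Call:
arm_command:
  commands:
    - [[0,0.002,-0.1],[0,0,0],70]
    - [[0,0.002,-0.2],[0,0,0],70]
    - [[0,0.002,-0.29],[0,0,0],70]
    - [[0,0.002,-0.36],[0,0,0],70]
    - [[0,0.002,-0.39],[0,0,0],70]
    - [[0,0.002,-0.403],[0,0,0],70]
    - [[0,0.002,-0.403],[0,0,0],70]

```text
time_s: 32.48
position: [0.3772, 0.3064, 0.0338]
eef_rot: [0.0, 0.998, 0.064, -0.0]
force: [0.0, 0.3, 0.7]
opening: 0.0633
grasp_force: 0.0
```

Call:
arm_command:
  commands:
    - [[0,0,0],[0,0,0],150]
    - [[0,0,0],[0,0,0],200]
    - [[0,0,0],[0,0,0],200]
    - [[0,0,0],[0,0,0],200]
    - [[0,0,0],[0,0,0],200]
    - [[0,0,0],[0,0,0],200]

```text
time_s: 32.98
position: [0.3776, 0.3072, 0.0348]
eef_rot: [0.0, 0.998, 0.065, 0.001]
force: [0.1, -1.9, 7.5]
opening: 0.0476
grasp_force: 20.0
```

Call:
arm_command:
  commands:
    - [[0,0,0.06],[0,0,0],200]
    - [[0,0,0.17],[0,0,0],200]
    - [[0,0,0.3],[0,0,0],200]
    - [[0,0,0.42],[0,0,0],200]
    - [[0.03,-0.08,0.5],[0,0,0],200]
    - [[0.06,-0.2,0.5],[0,0,0],200]
    - [[0.09,-0.33,0.5],[0,0,0],200]
    - [[0.12,-0.45,0.5],[0,0,0],200]

```text
time_s: 33.65
position: [0.413, 0.1704, 0.1845]
eef_rot: [0.001, 0.998, 0.065, 0.001]
force: [1.5, -0.1, -2.3]
opening: 0.0474
grasp_force: 20.0
```

Call:
arm_command:
  commands:
    - [[0.03,-0.13,0],[0,0,0],200]
    - [[0.07,-0.26,0],[0,0,0],200]
    - [[0.1,-0.38,0],[0,0,0],200]
    - [[0.14,-0.5,0],[0,0,0],200]
    - [[0.17,-0.62,0],[0,0,0],200]
    - [[0.2,-0.74,0],[0,0,0],200]
    - [[0.223,-0.808,0],[0,0,0],200]
    - [[0.223,-0.808,0],[0,0,0],200]

```text
time_s: 34.32
position: [0.4802, -0.0756, 0.1835]
eef_rot: [0.0, 0.998, 0.062, -0.0]
force: [0.1, 0.7, -1.5]
opening: 0.0474
grasp_force: 20.0
```

Call:
arm_command:
  commands:
    - [[0,0,0],[0,0,0],200]
    - [[0,0,0],[0,0,0],200]

```text
time_s: 34.48
position: [0.4796, -0.0691, 0.1838]
eef_rot: [-0.0, 0.998, 0.066, -0.0]
force: [0.4, 0.3, -1.6]
opening: 0.0477
grasp_force: 20.0
```

Call:
arm_command:
  commands:
    - [[0.001,0,-0.1],[0,0,0],200]
    - [[0.001,0,-0.22],[0,0,0],200]
    - [[0.001,0,-0.33],[0,0,0],200]
    - [[0.001,0,-0.42],[0,0,0],200]
    - [[0.001,0,-0.47],[0,0,0],200]
    - [[0.001,0,-0.49],[0,0,0],200]
    - [[0.001,0,-0.495],[0,0,0],200]
    - [[0.001,0,-0.495],[0,0,0],200]

```text
time_s: 35.15
position: [0.4803, -0.0691, 0.0358]
eef_rot: [-0.0, 0.998, 0.066, 0.0]
force: [0.7, 0.4, -1.6]
opening: 0.0476
grasp_force: 20.0
```

Call:
arm_command:
  commands:
    - [[0,-0.002,0],[0,0,0],200]
    - [[0,-0.002,-0.002],[0,0,0],200]
    - [[0,-0.002,-0.004],[0,0,0],200]
    - [[0,-0.002,-0.004],[0,0,0],200]

```text
time_s: 35.48
position: [0.4806, -0.071, 0.035]
eef_rot: [0.0, 0.998, 0.065, 0.001]
force: [-0.3, 0.7, 4.4]
opening: 0.0471
grasp_force: 20.0
```

Contact. I release the bottle, lift and check.

Call:
arm_command:
  commands:
    - [[0,0,0],[0,0,0],80]
    - [[0,0,0],[0,0,0],80]
    - [[0,0,0],[0,0,0],80]
    - [[0,0,0],[0,0,0],80]
    - [[0,0,0.08],[0,0,0],80]
    - [[0,0,0.2],[0,0,0],80]
    - [[0,0,0.32],[0,0,0],80]
    - [[0,0,0.45],[0,0,0],80]

```text
time_s: 36.15
position: [0.4793, -0.0705, 0.1701]
eef_rot: [-0.001, 0.998, 0.065, -0.001]
force: [1.1, 0.1, -0.8]
opening: 0.0596
grasp_force: 0.0
```

Call:
arm_command:
  commands:
    - [[0,0.13,0.05],[0,0,0],80]
    - [[0,0.26,0.1],[0,0,0],80]
    - [[0,0.39,0.15],[0,0,0],80]
    - [[0,0.52,0.2],[0,0,0],80]
    - [[0,0.65,0.25],[0,0,0],80]
    - [[0,0.77,0.25],[0,0,0],80]
    - [[0,0.9,0.25],[0,0,0],80]
    - [[0,1,0.25],[0,0,0],80]

```text
time_s: 36.82
position: [0.4796, 0.2321, 0.2447]
eef_rot: [-0.0, 0.998, 0.065, 0.001]
force: [0.8, 0.3, -0.0]
opening: 0.0594
grasp_force: 0.0
```

Call:
arm_command:
  commands:
    - [[0,0.13,0],[0,0,0],80]
    - [[0,0.26,0],[0,0,0],80]
    - [[0,0.33,0],[0,0,0],80]
    - [[0,0.33,0],[0,0,0],80]
    - [[0,0.33,0],[0,0,0],80]

```text
time_s: 37.23
position: [0.4791, 0.3295, 0.2437]
eef_rot: [-0.0, 0.998, 0.067, -0.001]
force: [-0.8, -0.9, 0.1]
opening: 0.0596
grasp_force: 0.0
```

Run:
```python
from h import *
t=snap("top","t5");s=snap("side","s5")
a=cv2.imread("pics/top0.png")[160:265,250:390];b=t[160:265,250:390]
cv2.imwrite("pics/c5.png",np.vstack([np.hstack([cv2.resize(x,(400,300),interpolation=cv2.INTER_CUBIC) for x in (a,b)]),np.hstack([cv2.resize(x[180:275,250:380],(400,292),interpolation=cv2.INTER_CUBIC) for x in (cv2.imread("pics/side0.png"),s)])]))
```

```text
(no output)
```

View pics/c5.png

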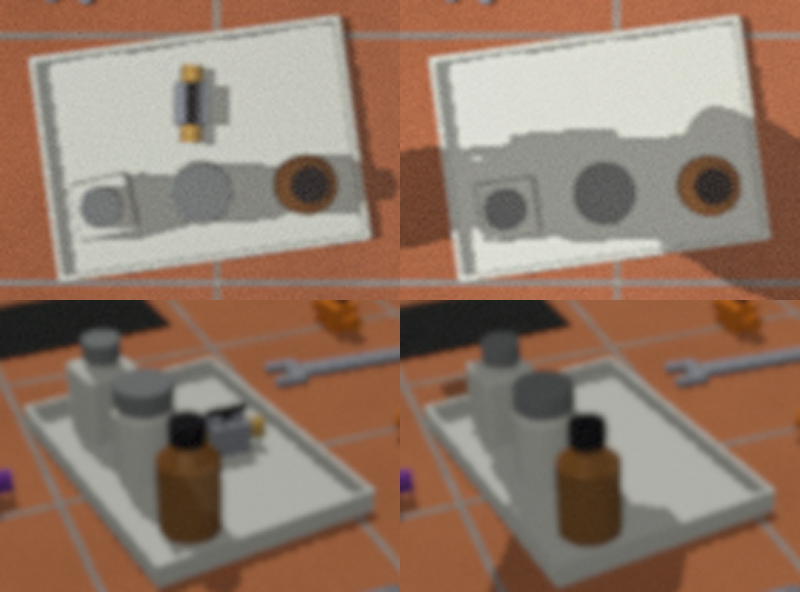

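All three containers stand upright within about 1 px (2–3 mm) of their starting spots: flask (103,207) to (105,209), jar (202,192) to (204,193), bottle (309,184) to (312,186). I hand the job in.

```bash
python3 -c "
from h import *
print(workorder.job_done())"
```

```text
the job is handed in; nothing more can be done
None
```

I handed the job in at about 37 s of the 131 s allowed, with no verdict returned: the valve sits upright about 1 mm from the pan's centre, and the three containers are back upright within about 3 mm of their starting spots.

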